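Set the mitre saw to 30 degrees and clamp it

TASK

Set the mitre saw for a 30 degree cut: push the side of the mitre arm's handle, without gripping it, until the pointer stands on the 30 degree mark on the left of the scale (the second long mark from the centre, on the left as you stand at the handle facing the blade). Then press the clamp paddle on top of the handle fully down, leaving the arm on the mark. Leave the glue bottle, wood offcut, try square and tape measure as they are.

Things in the scene. Friction and masses are not known exactly. Their poses are not given: they have to be found in the camera images.
- saw: Compound mitre saw fixed to the bench, place and yaw differ each time. Origin: on the bench surface, on the vertical axis about which turntable and arm turn. +x points from the saw's front to its back, +y to the left of someone standing at its front. Aluminium base, wings 75 mm high reach 235 mm either side in y, 90 mm to front and back; fence 137 mm high at x = 16 mm.
- mark_0 (a point): Inner end of the scale's centre mark (the widest). The white scale plate (top 68 mm high, 136 to 170 mm from the axis) curves round the saw's front, with black marks every 5 degrees, long ones (22 mm) every 15 degrees, short ones (10 mm) between; no numbers.
- mark_30 (a point): Inner end of the wanted mark, 30 degrees to the left of centre (the saw's +y side), 146 mm from the axis, 68 mm above the bench.
- head_handle (a point): D handle of the raised saw head, an obstacle that turns with the arm: about 460 mm above the bench, over the turning axis. The whole head reaches at most 80 mm forward of the axis (towards the handle to be pushed), 180 mm to the left, 60 mm to the right and 500 mm high.
- mitre (a joint): Angle of turntable, arm and saw head, rad: 0 = arm straight to the front (saw's -x), growing as the handle swings to the saw's +y side (clockwise from above); the 30 degree mark is +0.5236. Stops at -0.82 and 0.82; starts at -0.25 to 0.30. Steady friction, about 5 N pushed at the handle; no spring or detents; stays where left. The clamp does not stiffen it.
- handle_mid (a point): Centre of the arm's handle, 245 mm from the turning axis, 50 mm above the bench; moves with the arm. A bar 100 mm long (190 to 295 mm from the axis), 42 mm wide over its rubber side grips, 30 to 70 mm above the bench. Axes: x points back to the turning axis, y to the left grip, z up.
- grip_left: Black rubber grip on the handle's left side (arm's +y): 100 mm long, 36 mm high, 32 to 68 mm above the bench. Origin: middle of its inner face, 14 mm off the arm's centre line; the outer face is 21 mm off.
- grip_right: The same grip on the handle's right side (arm's -y); pushing on its outer face swings the arm towards the 30 degree mark.
- pointer_tip (a point): Tip of the thin black pointer on the turntable's front edge, 145 mm from the axis, 75 mm above the bench, just above the scale plate; on the arm's centre line.
- clamp (a joint): Clamp paddle on top of the handle, rad: 0 = raised, its free end sloping up and outward (away from the saw) by 0.42 rad; 0.42 = fully down, flat along the handle. Starts at 0 to 0.05. Hinged across the arm 200 mm from the turning axis, 76 mm above the bench; 80 mm long, 24 mm wide, 8 mm thick. Takes about 3 N at its free end, no spring; stays where left.
- paddle_end (a point): Place to press on the clamp paddle: on its upper face, 68 mm from its hinge, 12 mm short of its free end. About 107 mm above the bench with the paddle raised, 80 mm when fully down.
- glue: Wood glue bottle standing on the bench, 58 mm across, 165 mm high; origin at the centre of its underside. Leave alone.
- offcut: Flat wood offcut, 150 x 45 x 22 mm, lying on the bench; origin at the centre of its underside. Leave alone.
- square: Try square lying flat: wooden stock 100 mm along its x axis, 18 mm thick, steel blade 150 mm along its +y; origin under the stock's centre. Leave alone.
- tape: Black tape measure, 72 x 40 mm, 66 mm high, standing on the bench; origin at the centre of its underside. Leave alone.

How it is judged:
By the outcome, as a careful person would: the job done as asked, in the order asked, and still so for the second after the job is handed in, with the robot touching nothing.
It also fails if it takes over 48 s, if anything falls off the work surface, if the arm or the gripper's body presses on something with over 40 N, if the wrist force passes 120 N, or if a joint passes its speed limit or range.

ROBOT

A 6-joint arm with a two-finger parallel gripper is mounted at the origin on the work surface. World frame = base frame: x ahead of the robot, y to its left, z up, the work surface at z = 0. Lengths are in m, angles in rad, forces in N, time in s.
With the tool pointing down it reaches from about 0.3 to 1 m from the base axis. Payload 5.1 kg.
Tool frame: the origin (TCP) lies midway between the tips of the shut fingers; the grasp point (between the pads) lies 19 mm behind it; z points along the fingers, x is the direction in which the jaws open and shut, and the axes are right-handed (so a half turn about z gives the same grasp; the last joint's range is limited). The gripper opens to 95 mm and grips with 3 to 60 N. Pads are 20 mm wide; open, the fingers measure 119 mm over their backs; the gripper's body (75 mm by 180 mm) begins 59 mm behind the grasp point.
Start: joints at [-1.206, 0.124, 1.65, -0, 1.367, -0.083], TCP at [0.281, -0.586, 0.215] pointing down, gripper open.
Joint ranges: [-2.61, 2.61], [-1.02, 2.33], [0.03, 2.71], [-1.35, 4.49], [0.32, 2.68], [-2.91, 2.91]. Speed limits (rad/s): [2.57, 2.57, 3.14, 3.14, 3.14, 3.14].

INTERFACE

Orientations are given as a unit quaternion [x, y, z, w].
In Python, from workcell import ctrl, kinematics, cams, workorder, sensors gives the robot as it stands. The module is installed in compiled form; this text tells all that it offers. Calls block until the motion is done:
- ctrl.reach(position, orientation): joint-space move of the TCP to a pose.
- ctrl.move_l(position, rot=None, v=0.15, contact_N=None): straight line of the TCP; rot=None keeps the orientation; v is the mean speed in m/s. With contact_N (N) it stops when the force on the tool has changed by that much, and returns True; else False.
- ctrl.movej(angles): joint-space move.
- ctrl.open_gripper() and ctrl.gripper_close(): open the fingers fully, or close them until they stop; the grip force is fixed at half the most.
- ctrl.pause(seconds).
- kinematics.inverse_kinematics(position, orientation): joint angles nearest the present ones, or None.
- cams.capture(name): name is "side" or "top"; returns the picture (480x640x3 uint8, red, green, blue); there is no depth.
- cams.camera_model(name): a dict with "fx", "fy", "cx", "cy" (pixels), "dist" ([k1, k2, p1, p2, k3] as OpenCV has them; the pictures are not rectified), "position" and "rotation" of the camera in the world. Camera axes: x right, y up, looking along -z (the intrinsics and any distortion apply to the point x, -y, -z); pixel columns grow to the right and rows downward; lengths in m; the calibration is good to about 2 mm. A picture is of the moment at which its call begins. camera_model takes no time and is no camera call.
A pose or a line that the arm cannot do raises ctrl.MotionError and nothing moves.
- workorder.finish_job(): hands the job in, once; it reports no verdict.
Readings, each from a call of its own:
- sensors.get_time_s(): time.
- sensors.get_q(): joint angles.
- sensors.get_qd(): joint speeds.
- sensors.get_tau(): joint torques, N m.
- sensors.get_tcp_pos(): TCP position.
- sensors.get_tcp_rot(): TCP orientation.
- sensors.get_force(): force on the tool from outside, world axes, zero at the start.
- sensors.get_moment(): the same for the moment, N m.
- sensors.get_opening(): finger opening in m.
Only numpy, scipy, OpenCV 4.12 (cv2) and the standard library are available. Lean on these libraries where they do the work, as an engineer would, in place of code of your own. Each camera call takes 0.05 s, during which the arm holds its last target.

## Working session

There is one attempt and no reset: what is moved stays moved. The work goes in short steps, each a Python script; the robot and the scene stay as the last script left them, time stands still between calls to the robot, and variables do not carry over. Pictures are saved under pics/ and viewed, and the job is handed in when it is done.

```bash
mkdir -p pics
python3 - <<'E'
from workcell import ctrl, kinematics, cams, workorder, sensors
import cv2
for n in ("top","side"):
    im=cams.capture(n); cv2.imwrite(f"pics/{n}0.png",im[:,:,::-1]); print(n,cams.camera_model(n))
print(sensors.get_time_s(),sensors.get_tcp_rot())
E
```

```text
top {'fx': 610.7709668159871, 'fy': 610.7709668159871, 'cx': 310.96806567302974, 'cy': 251.69578796262155, 'dist': array([-0.20616646,  0.        ,  0.        ,  0.        ,  0.        ]), 'position': array([0.34909467, 0.07662294, 1.53582399]), 'rotation': array([-0.06363378,  0.05987355,  0.71325575, -0.69543665])}
side {'fx': 525.5057801284651, 'fy': 525.5057801284651, 'cx': 313.29158158125614, 'cy': 241.8349365078363, 'dist': array([-0.10902788,  0.        ,  0.        ,  0.        ,  0.        ]), 'position': array([ 0.3430856 , -0.91218366,  1.18666907]), 'rotation': array([ 0.39797098, -0.04265212, -0.09952078,  0.91098601])}
0.1 [ 8.46454611e-01 -5.32460058e-01 -7.46867957e-04 -5.66066886e-04]
```

View pics/top0.png

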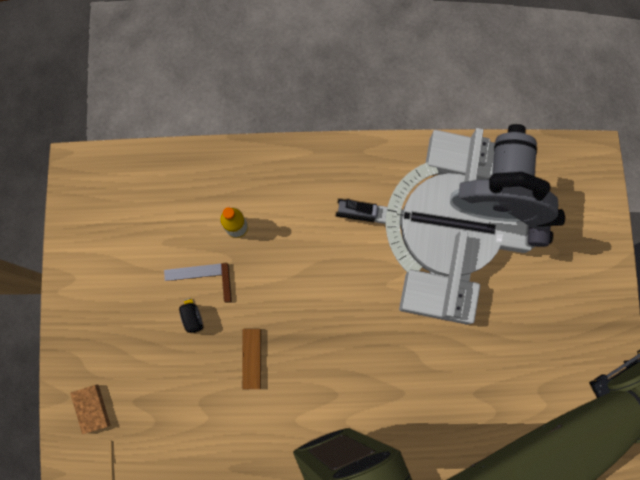

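View pics/side0.png

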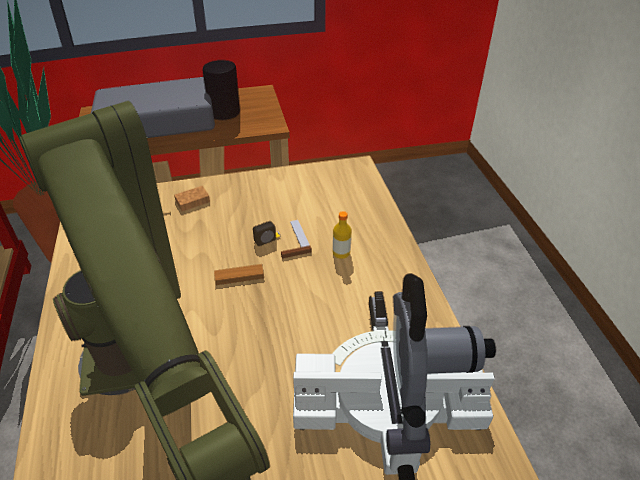

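```bash
cat > h.py <<'E'
import numpy as np, cv2
from scipy.spatial.transform import Rotation as R
from workcell import ctrl, kinematics, cams, workorder, sensors
def cm(n):
    m=cams.camera_model(n); K=np.array([[m['fx'],0,m['cx']],[0,m['fy'],m['cy']],[0,0,1]])
    return K,np.array(m['dist']),np.array(m['position']),R.from_quat(m['rotation']).as_matrix()
F=np.diag([1,-1,-1.])
def proj(n,P):
    K,d,p,Rm=cm(n); A=F@Rm.T
    return cv2.projectPoints(np.asarray(P,float).reshape(-1,3),cv2.Rodrigues(A)[0],-A@p,K,d)[0].reshape(-1,2)
def ray(n,uv,z):
    K,d,p,Rm=cm(n)
    q=cv2.undistortPoints(np.asarray(uv,float).reshape(-1,1,2),K,d).reshape(-1,2)
    D=(Rm@F@np.c_[q,np.ones(len(q))].T).T
    return p+D*((z-p[2])/D[:,2])[:,None]
def crop(n,u0,v0,w,h,s,name,im=None):
    im=cams.capture(n) if im is None else im
    cv2.imwrite('pics/'+name,cv2.resize(im[v0:v0+h,u0:u0+w,::-1],None,fx=s,fy=s,interpolation=cv2.INTER_CUBIC))
E
python3 - <<'E'
from h import *
im=cv2.imread('pics/top0.png')[:,:,::-1]
crop('top',325,115,160,120,5,'t1.png',im[:, :])
crop('top',325,200,160,130,4.6,'t1b.png',im)
im=cv2.imread('pics/side0.png')[:,:,::-1]
crop('side',290,270,133,100,6,'s1.png',im)
print(proj('top',[[0,0,0],[.281,-.586,.215]]),ray('top',[[340,209],[390,212]],.07))
E
```

```text
[[350.15357762 498.36600143]
 [609.66782919 375.70219525]] [[ 0.71339287  0.00689378  0.07      ]
 [ 0.7027958  -0.11668329  0.07      ]]
```

View pics/t1.png

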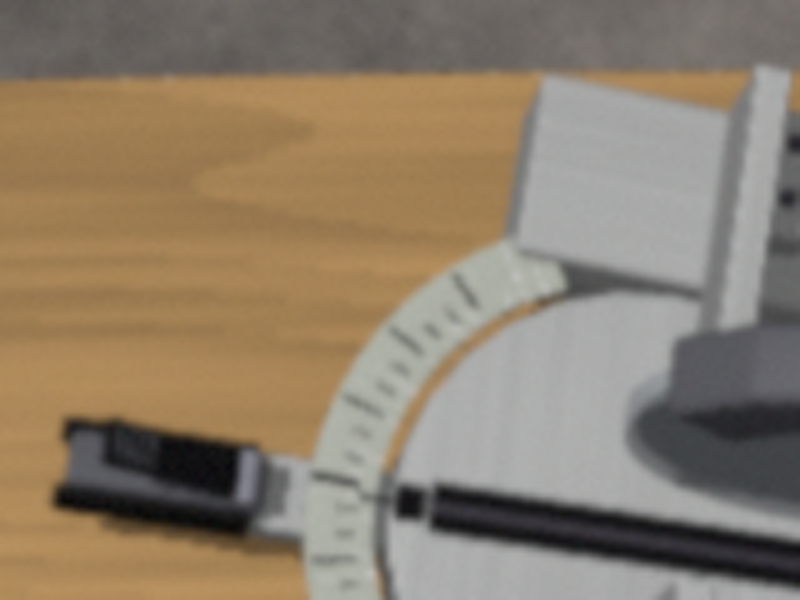

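View pics/t1b.png

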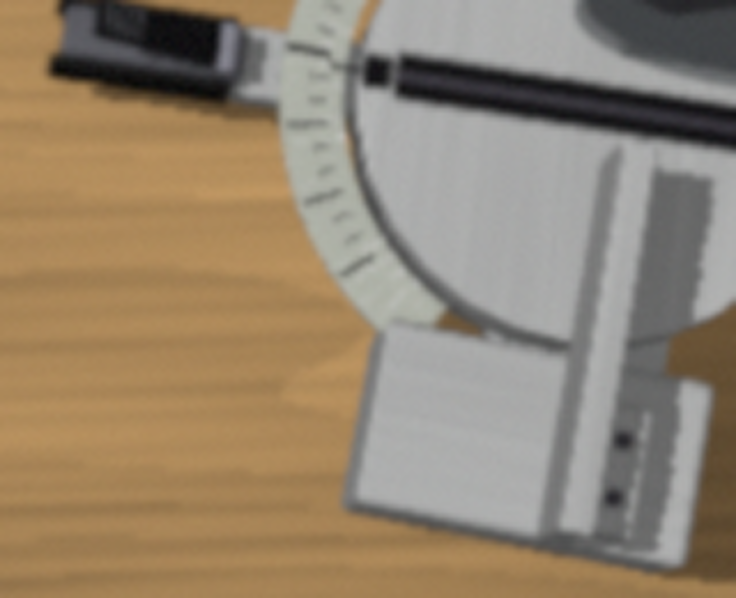

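View pics/s1.png

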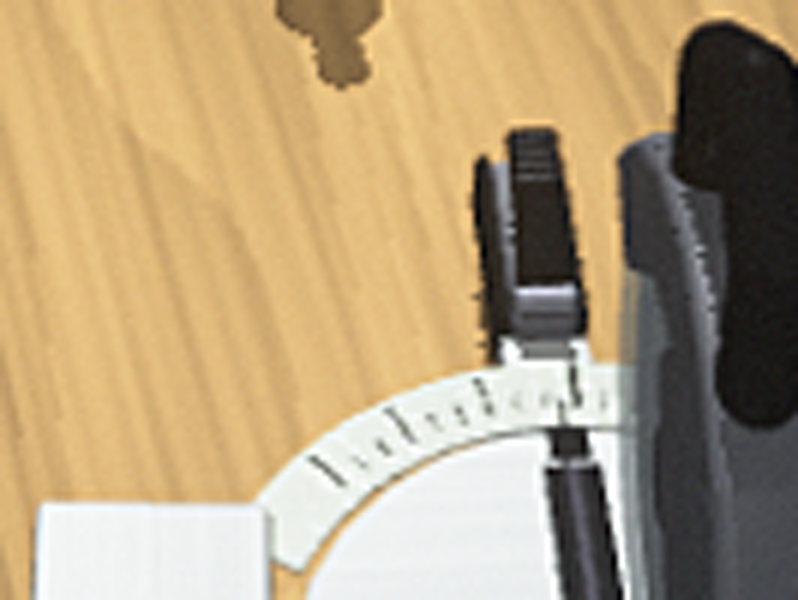

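```bash
cat >> h.py <<'E'
def blob(im,u,v,r=5):
    # darkness-weighted centroid
    g=im.astype(float).sum(2)/3
    u0,v0=int(round(u)),int(round(v))
    s=g[v0-r:v0+r+1,u0-r:u0+r+1]; w=np.clip(np.median(s)-12-s,0,None)
    V,U=np.mgrid[v0-r:v0+r+1,u0-r:u0+r+1]
    m=np.hypot(U-u,V-v)<=r; w=w*m
    return (w*U).sum()/w.sum(),(w*V).sum()/w.sum()
E
cat > fit.py <<'E'
from h import *
im=cv2.imread('pics/top0.png')[:,:,::-1]
t=lambda x,y:(325+x/5-.4,115+y/5-.4); b=lambda x,y:(325+x/4.6-.4,200+y/4.6-.4)
uv=[t(467,290),t(405,340),t(363,403),t(333,477),b(306,124),b(322,197),b(355,265)]
ang=np.radians([45,30,15,0,-15,-30,-45])
c=np.array([blob(im,*p,r=3) for p in uv]); print(np.c_[uv,c].round(1))
P=ray('top',c,.068)[:,:2]
Q=.157*np.c_[-np.cos(ang),np.sin(ang)]
def kab(Q,P):
    q,p=Q.mean(0),P.mean(0);U,S,Vt=np.linalg.svd((Q-q).T@(P-p))
    Rm=(U@np.diag([1,np.linalg.det(U@Vt)])@Vt).T
    return Rm,p-Rm@q
Rm,o=kab(Q,P); yaw=np.arctan2(Rm[1,0],Rm[0,0])
print('origin',o,'yaw',yaw,np.degrees(yaw),'resid mm',((P-(Q@Rm.T+o))*1000).round(2))
S=lambda x,y,z: np.r_[Rm@[x,y]+o,z]
# handle corner checks
pts={'far-left':t(62,424),'far-right':t(58,496)}
def ang_of(uv,z):
    d=Rm.T@(ray('top',[uv],z)[0,:2]-o); return np.degrees(np.arctan2(d[1],-d[0])),np.hypot(*d)
print('pointer tip',ang_of(t(362,497),.075))
print('black blk',ang_of(t(410,502),.075),ang_of(t(432,508),.075),ang_of(t(797,562),.072))
print('left corner',ang_of(t(66,428),.068),'right',ang_of(t(58,494),.068))
np.savez('saw.npz',o=o,yaw=yaw)
print(proj('side',[S(0,0,.07)]),proj('top',[S(-.235*1,.0,.07)]))
E
python3 fit.py
```

```text
[[418.  172.6 417.8 173.1]
 [405.6 182.6 405.9 182.7]
 [397.2 195.2 396.8 195.4]
 [391.2 210.  391.4 210.3]
 [391.1 226.6 391.1 226.5]
 [394.6 242.4 394.5 242.4]
 [401.8 257.2 401.9 257.4]]
origin [ 0.66994388 -0.27439403] yaw -1.8091952269951082 -103.65925082203265 resid mm [[-1.58 -0.02]
 [-0.42 -0.18]
 [ 0.21  0.48]
 [ 0.53  1.15]
 [ 0.29 -0.45]
 [ 0.56 -0.55]
 [ 0.4  -0.43]]
pointer tip (np.float64(-3.158895038759621), np.float64(0.14366858524220952))
black blk (np.float64(-2.534790946789687), np.float64(0.1197872039493505)) (np.float64(-3.136873630197928), np.float64(0.10857758856295331)) (np.float64(174.4275058607914), np.float64(0.07737025510365604))
left corner (np.float64(-0.5506142739959047), np.float64(0.29352786285984983)) right (np.float64(-7.1899503328551715), np.float64(0.29282792280573244))
[[388.6179601  384.57770808]] [[361.17509914 203.77136949]]
```

```bash
cat >> h.py <<'E'
import os
if os.path.exists('saw.npz'):
    _s=np.load('saw.npz'); O=_s['o']; YAW=float(_s['yaw']); RS=np.array([[np.cos(YAW),-np.sin(YAW)],[np.sin(YAW),np.cos(YAW)]])
def axes(th):
    u=np.r_[RS@[-np.cos(th),np.sin(th)],0]; n=np.r_[RS@[np.sin(th),np.cos(th)],0]; return u,n
def ap(th,r,y,z):
    u,n=axes(th); return np.r_[O,0]+r*u+y*n+np.r_[0,0,z]
def ori(th,tilt=.26,radial=False,sgn=1):
    u,n=axes(th); Z=np.array([0,0,1.]); zt=-Z*np.cos(tilt)-u*np.sin(tilt)
    x=sgn*n
    if radial: x=np.cross(x,zt)
    return R.from_matrix(np.c_[x,np.cross(zt,x),zt]).as_quat()
E
python3 - <<'E'
from h import *
d=np.radians
for rad in (0,1):
  for s in (1,-1):
    for nm,p,o in [('start',ap(d(-3.5),.26,-.055,.05),ori(d(-3.5),.26,rad,s)),('end',ap(d(30),.26,-.033,.05),ori(d(30),.26,rad,s)),('press',ap(d(30),.268,0,.08),ori(d(30),.26,rad,s))]:
      q=kinematics.inverse_kinematics(p,o); print(rad,s,nm,p.round(3),None if q is None else np.round(q,2))
E
```

```text
0 1 start [ 0.662 -0.009  0.05 ] [ 0.02  0.34  1.71 -0.28  1.16  0.31]
0 1 end [ 0.826 -0.064  0.05 ] [-0.07  0.74  1.14 -0.2   1.43  0.74]
0 1 press [ 0.855 -0.081  0.08 ] [-0.09  0.78  1.02 -0.2   1.51  0.7 ]
0 -1 start [ 0.662 -0.009  0.05 ] [ 0.02  0.34  1.71 -0.28  1.16 -2.83]
0 -1 end [ 0.826 -0.064  0.05 ] [-0.07  0.74  1.14 -0.2   1.43 -2.41]
0 -1 press [ 0.855 -0.081  0.08 ] [-0.09  0.78  1.02 -0.2   1.51 -2.44]
1 1 start [ 0.662 -0.009  0.05 ] [ 0.02  0.34  1.71 -0.28  1.16 -1.26]
1 1 end [ 0.826 -0.064  0.05 ] [-0.07  0.74  1.14 -0.2   1.43 -0.84]
1 1 press [ 0.855 -0.081  0.08 ] [-0.09  0.78  1.02 -0.2   1.51 -0.87]
1 -1 start [ 0.662 -0.009  0.05 ] [ 0.02  0.34  1.71 -0.28  1.16  1.88]
1 -1 end [ 0.826 -0.064  0.05 ] [-0.07  0.74  1.14 -0.2   1.43  2.31]
1 -1 press [ 0.855 -0.081  0.08 ] [-0.09  0.78  1.02 -0.2   1.51  2.28]
```

Run:
```python
from h import *
d=np.radians; th=d(-3.5)
ctrl.gripper_close()
ctrl.reach([.33,-.25,.35],ori(th))
ctrl.reach(ap(th,.26,-.065,.20),ori(th))
ctrl.move_l(ap(th,.26,-.065,.05),v=.15)
print(sensors.get_time_s(),sensors.get_tcp_pos(),sensors.get_force(),sensors.get_opening())
im=cams.capture('top');crop('top',310,110,200,150,4,'t2.png',im)
im=cams.capture('side');cv2.imwrite('pics/s2.png',im[:,:,::-1])
```

```text
5.7333 [ 0.65289274 -0.00702677  0.05147009] [-0.09728708  0.40301397  0.75840222] 0.0002523876376989972
```

View pics/t2.png

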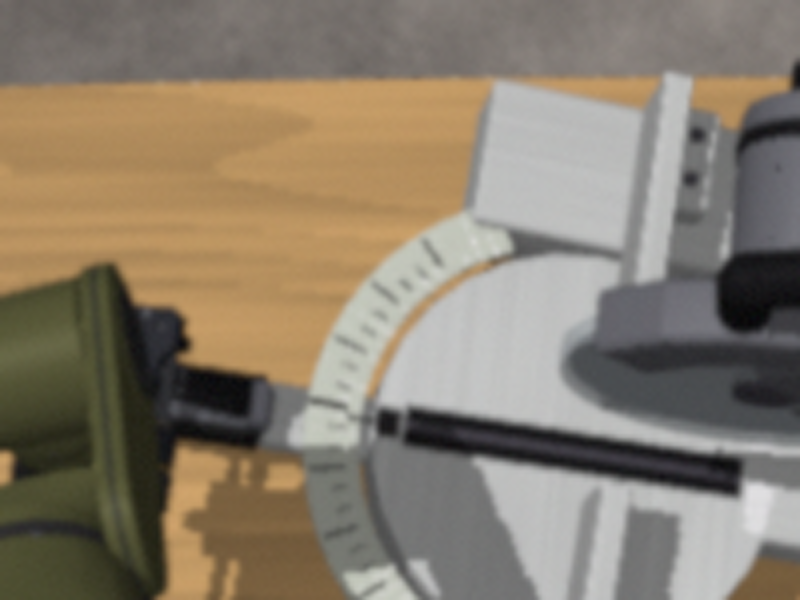

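View pics/s2.png

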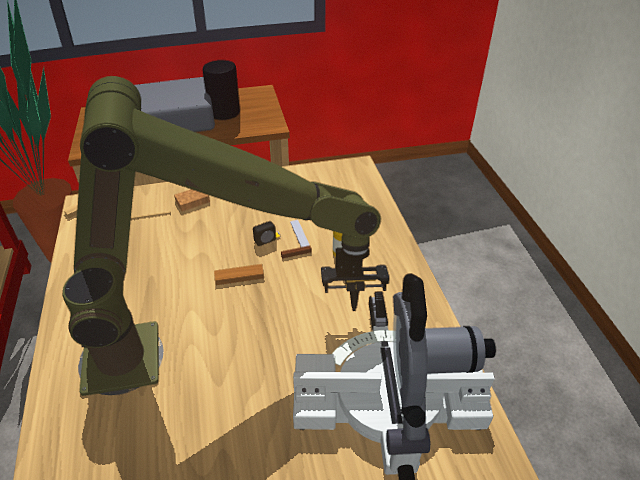

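The pointer, at about (367,416) in the crop, stays visible in the top view. The closed fingers are to the right of the handle. Next I make contact and push most of the way.

Run:
```python
from h import *
d=np.radians; th=d(-3.5)
print(ctrl.move_l(ap(th,.26,-.015,.05),v=.03,contact_N=2.5))
p=sensors.get_tcp_pos(); u,n=axes(th); y=(p-np.r_[O,0])@n; print('arm-y of tcp at contact',y,sensors.get_force(),sensors.get_time_s())
y=min(max(y,-.038),-.026)
for a in (4,11,18,24):
    ctrl.move_l(ap(d(a),.26,y,.05),ori(d(a)),v=.05)
    print(a,sensors.get_force().round(1),sensors.get_time_s())
im=cams.capture('top');cv2.imwrite('pics/t3f.png',im[:,:,::-1]);crop('top',310,110,200,150,4,'t3.png',im)
```

```text
True
arm-y of tcp at contact -0.02616216179441476 [-0.85808187 -0.53284326 -1.00182488] 7.0333
4 [-2.6  1.2 -2.8] 7.8833
11 [-1.8  1.4 -1.5] 8.675
18 [-0.1  0.7 -0.8] 9.4667
24 [0.1 0.5 0.6] 10.1667
```

View pics/t3.png

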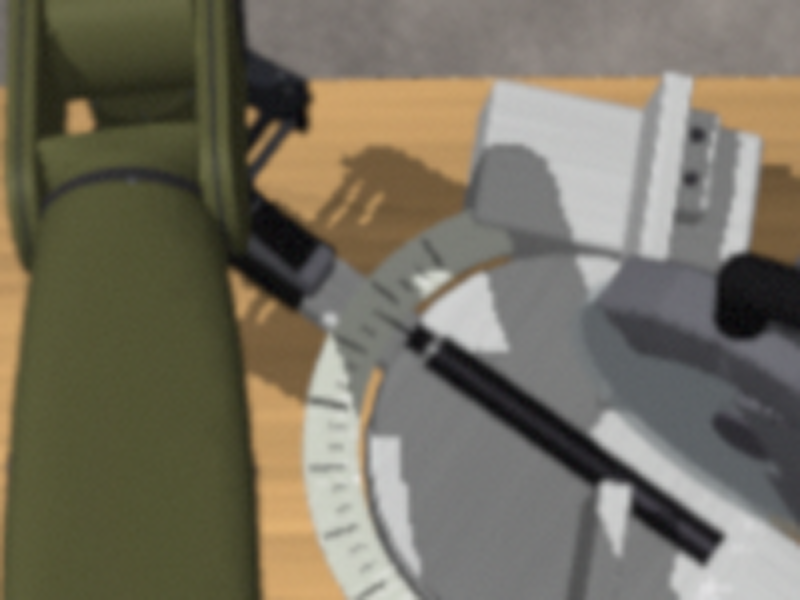

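```bash
cat >> h.py <<'E'
def ang_of(uv,z):
    D=RS.T@(ray('top',[uv],z)[0,:2]-O); return np.degrees(np.arctan2(D[1],-D[0])),np.hypot(*D)*1000
def overlay(im,name,u0,v0,w,h,s,angs=(30,),arm=None):
    b=cv2.resize(im[v0:v0+h,u0:u0+w,::-1],None,fx=s,fy=s,interpolation=cv2.INTER_CUBIC)
    for a in angs:
        for r in (.146,.168):
            p=proj('top',ap(np.radians(a),r,0,.068))[0]; q=(int((p[0]-u0+.5)*s),int((p[1]-v0+.5)*s)); cv2.circle(b,q,3,(0,0,255),1)
    if arm is not None:
        for r,y,z in [(.145,0,.075)]:
            p=proj('top',ap(np.radians(arm),r,y,z))[0]; q=(int((p[0]-u0+.5)*s),int((p[1]-v0+.5)*s)); cv2.circle(b,q,4,(255,0,0),1)
    cv2.imwrite('pics/'+name,b)
E
python3 - <<'E'
from h import *
im=cv2.imread('pics/t3f.png')[:,:,::-1]
t=lambda x,y:(310+x/4-.4,110+y/4-.4)
print(ang_of(t(391,320),.075),ang_of(t(418,337),.075))
overlay(im,'t3o.png',380,160,60,45,13,(45,30,15,0),24)
p=sensors.get_tcp_pos(); print(sensors.get_tcp_pos(), ap(np.radians(24),.26,-.0262,.05))
E
```

```text
(np.float64(24.520495465338943), np.float64(142.3930753726315)) (np.float64(25.082414536234023), np.float64(122.59891821696779))
[ 0.80845578 -0.05297032  0.05028286] [ 0.80805312 -0.05255562  0.05      ]
```

View pics/t3o.png

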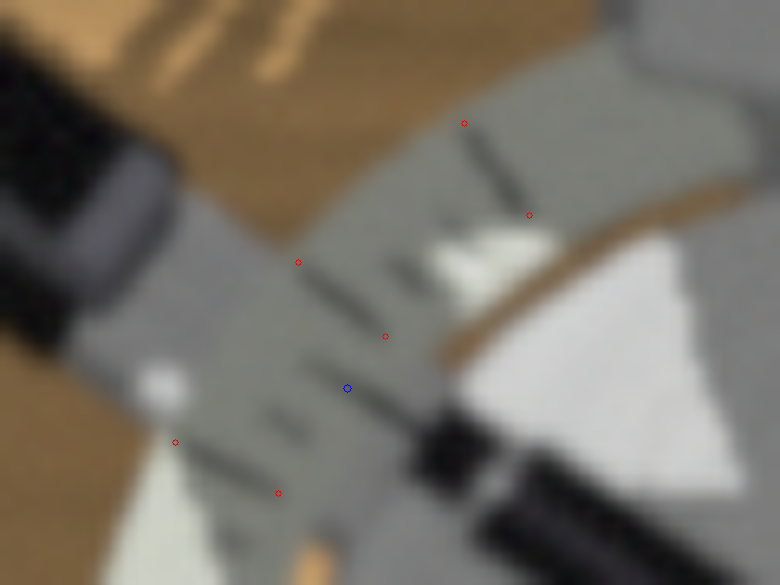

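The scale overlay sits on the marks. The pointer is at about 24.7°, lined up with the 25° short mark. I'll push slowly from here.

Run:
```python
from h import *
d=np.radians
for a,v in ((26,.015),(28.3,.015)):
    ctrl.move_l(ap(d(a),.26,-.0262,.05),ori(d(a)),v=v)
    u,n=axes(d(a)); f=sensors.get_force(); D=sensors.get_tcp_pos()-np.r_[O,0]
    print(a,f.round(1),'tang',(f@n).round(2),'tcp arm-y',(D@n).round(4),sensors.get_time_s())
ctrl.pause(.2)
im=cams.capture('top');cv2.imwrite('pics/t4f.png',im[:,:,::-1])
overlay(im,'t4o.png',380,160,60,45,13,(45,30,15),None)
print(sensors.get_force().round(1))
```

```text
26 [-5.1  1.6  2.5] tang -4.96 tcp arm-y -0.0263 10.975
28.3 [-4.6  0.3  2.6] tang -3.63 tcp arm-y -0.026 11.825
[-3.4  0.5  2.1]
```

View pics/t4o.png

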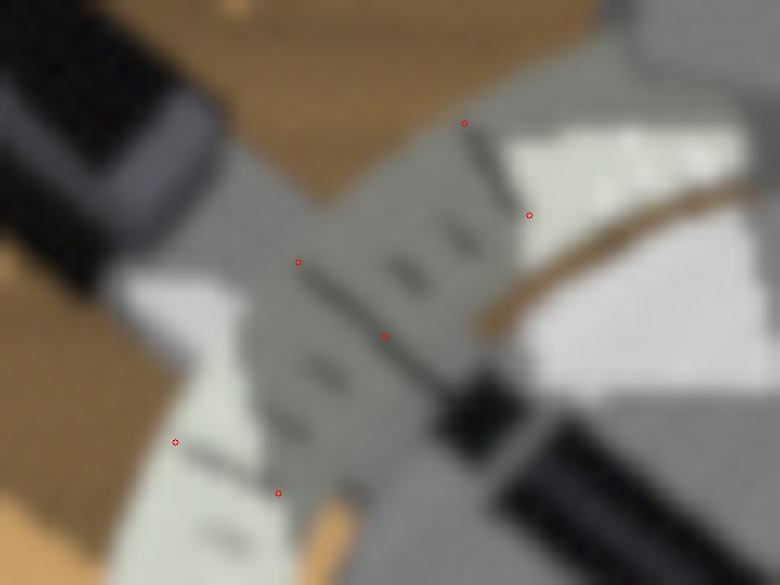

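```bash
cat >> h.py <<'E'
def prof(im,r,z,a0,a1):
    A=np.linspace(a0,a1,161); P=np.array([ap(np.radians(a),r,0,z) for a in A]); uv=proj('top',P).astype(np.float32)
    g=cv2.cvtColor(np.ascontiguousarray(im),cv2.COLOR_RGB2GRAY)
    v=cv2.remap(g.astype(np.float32),uv[:,0].reshape(1,-1),uv[:,1].reshape(1,-1),cv2.INTER_LINEAR)[0]
    base=np.interp(A,[a0,a1],[np.median(v[:15]),np.median(v[-15:])])
    w=np.clip(base-v,0,None); w[w<.3*w.max()]=0
    return round((w*A).sum()/w.sum(),2), round(float(w.max()),1)
E
cat > meas.py <<'E'
from h import *; import sys
im=cv2.imread('pics/'+sys.argv[1])[:,:,::-1]; c=float(sys.argv[2])
print('marks', {m:[prof(im,r,.068,m-2.3,m+2.3) for r in (.152,.157,.162)] for m in (45,30,15,0,-15)})
for r in (.119,.122,.131,.134,.137,.140,.143): print(r,prof(im,r,.075,c-(7 if r<.125 else 3),c+(7 if r<.125 else 3)))
print('slot',[prof(im,r,.072,c-9,c+9) for r in (.09,.1)])
E
python3 meas.py top0.png -3.5; python3 meas.py t3f.png 24.5; python3 meas.py t4f.png 29.5
```

```text
marks {45: [(np.float64(44.78), 40.7), (np.float64(44.79), 35.5), (np.float64(44.82), 34.7)], 30: [(np.float64(29.95), 36.0), (np.float64(29.94), 36.5), (np.float64(29.76), 33.1)], 15: [(np.float64(14.95), 26.8), (np.float64(15.01), 29.3), (np.float64(15.0), 34.3)], 0: [(np.float64(0.03), 67.6), (np.float64(0.06), 54.1), (np.float64(0.09), 65.5)], -15: [(np.float64(-14.93), 30.8), (np.float64(-15.0), 36.0), (np.float64(-15.0), 35.7)]}
0.119 (np.float64(-2.82), 144.6)
0.122 (np.float64(-2.83), 144.5)
0.131 (np.float64(-3.14), 28.9)
0.134 (np.float64(-3.04), 26.0)
0.137 (np.float64(-3.11), 35.2)
0.14 (np.float64(-3.11), 46.0)
0.143 (np.float64(-3.06), 39.1)
slot [(np.float64(-3.88), 98.1), (np.float64(-3.38), 114.0)]
marks {45: [(np.float64(44.76), 29.2), (np.float64(44.8), 23.4), (np.float64(44.8), 24.3)], 30: [(np.float64(29.94), 26.9), (np.float64(29.93), 25.5), (np.float64(29.8), 22.9)], 15: [(np.float64(14.94), 21.6), (np.float64(14.95), 25.1), (np.float64(14.93), 37.3)], 0: [(np.float64(0.01), 77.9), (np.float64(0.07), 61.3), (np.float64(0.07), 74.6)], -15: [(np.float64(-14.89), 
[... 370 characters left out ...]
44.36), 36.9), (np.float64(44.66), 42.4), (np.float64(44.82), 27.1)], 30: [(np.float64(29.94), 25.1), (np.float64(29.94), 26.6), (np.float64(29.81), 24.9)], 15: [(np.float64(14.98), 18.1), (np.float64(15.03), 34.1), (np.float64(14.98), 41.1)], 0: [(np.float64(0.02), 78.9), (np.float64(0.07), 62.6), (np.float64(0.07), 76.9)], -15: [(np.float64(-14.9), 36.8), (np.float64(-15.0), 40.6), (np.float64(-14.98), 40.6)]}
0.119 (np.float64(29.43), 122.7)
0.122 (np.float64(29.28), 114.8)
0.131 (np.float64(28.63), 25.1)
0.134 (np.float64(28.61), 25.1)
0.137 (np.float64(28.59), 27.1)
0.14 (np.float64(28.74), 28.0)
0.143 (np.float64(28.75), 27.8)
slot [(np.float64(29.53), 59.8), (np.float64(29.56), 85.8)]
```

Measured angles are consistent: the 30° mark reads 29.9 and the pointer reads 28.7, after allowing for parallax from its height. I'll push 1.2° more.

```bash
python3 - <<'E'
from h import *
d=np.radians
ctrl.move_l(ap(d(29.5),.26,-.0262,.05),ori(d(29.5)),v=.01)
ctrl.pause(.2)
im=cams.capture('top');cv2.imwrite('pics/t5f.png',im[:,:,::-1])
print(sensors.get_force().round(1),sensors.get_time_s())
E
python3 meas.py t5f.png 30|tail -8
```

```text
[-4.6  2.3  2.8] 13.025
0.119 (np.float64(30.15), 101.7)
0.122 (np.float64(30.14), 106.5)
0.131 (np.float64(29.88), 24.1)
0.134 (np.float64(29.78), 29.8)
0.137 (np.float64(29.78), 32.7)
0.14 (np.float64(29.77), 31.6)
0.143 (np.float64(29.72), 30.8)
slot [(np.float64(29.8), 64.7), (np.float64(30.15), 83.7)]
```

```bash
python3 - <<'E'
from h import *
d=np.radians; th=d(29.9)
ctrl.move_l(ap(th,.26,-.06,.05),v=.05)
ctrl.move_l(ap(th,.26,-.06,.16),v=.15)
im=cams.capture('top');cv2.imwrite('pics/t6f.png',im[:,:,::-1]);overlay(im,'t6o.png',350,145,90,68,8.7,(45,30,15),29.9)
cv2.imwrite('pics/s6.png',cams.capture('side')[:,:,::-1])
print(sensors.get_force().round(1),sensors.get_time_s())
E
python3 meas.py t6f.png 30
```

```text
[ 0.2  0.5 -0.6] 14.8
marks {45: [(np.float64(44.8), 29.8), (np.float64(44.82), 24.6), (np.float64(44.81), 25.2)], 30: [(np.float64(29.93), 26.4), (np.float64(29.96), 25.4), (np.float64(29.79), 25.3)], 15: [(np.float64(14.96), 22.1), (np.float64(14.95), 24.1), (np.float64(14.99), 24.4)], 0: [(np.float64(0.02), 77.8), (np.float64(0.06), 62.0), (np.float64(0.06), 75.0)], -15: [(np.float64(-14.89), 35.6), (np.float64(-15.01), 41.8), (np.float64(-14.96), 40.8)]}
0.119 (np.float64(30.06), 133.6)
0.122 (np.float64(30.09), 140.4)
0.131 (np.float64(29.95), 24.8)
0.134 (np.float64(29.82), 29.6)
0.137 (np.float64(29.78), 33.1)
0.14 (np.float64(29.75), 32.0)
0.143 (np.float64(29.71), 31.2)
slot [(np.float64(29.87), 64.0), (np.float64(29.86), 127.7)]
```

View pics/t6o.png

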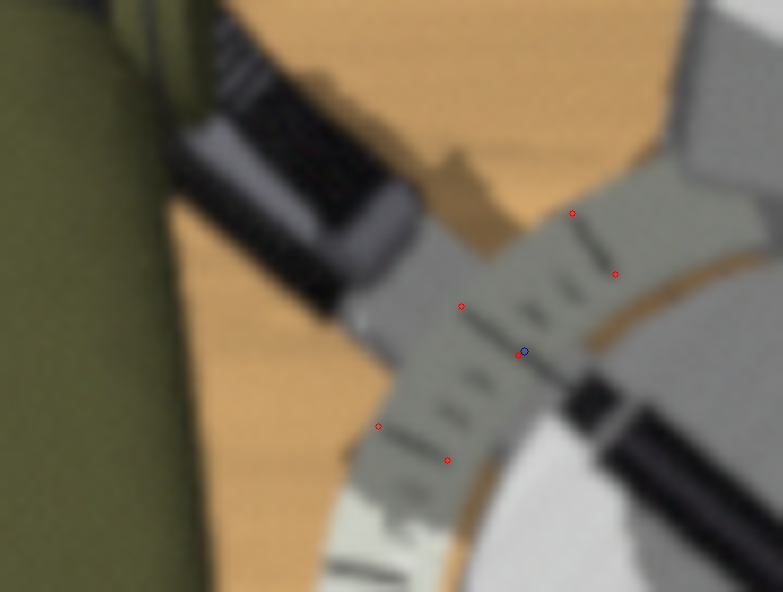

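View pics/s6.png

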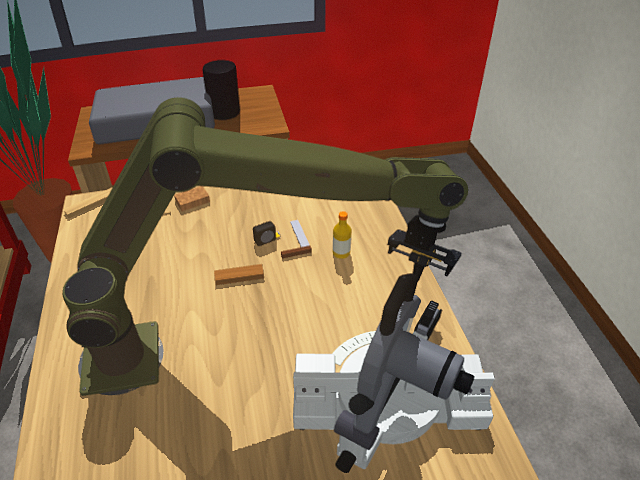

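Run:
```python
from h import *
d=np.radians; th=d(29.9)
ctrl.move_l(ap(th,.258,0,.16),ori(th),v=.15)
ctrl.move_l(ap(th,.258,0,.125),v=.1)
hit=ctrl.move_l(ap(th,.258,0,.070),v=.02,contact_N=14)
p=sensors.get_tcp_pos(); print(hit,p,sensors.get_force().round(1),sensors.get_time_s())
ctrl.pause(.2); print(sensors.get_tcp_pos(),sensors.get_force().round(1))
```

```text
True [ 0.84805921 -0.0871945   0.08214782] [-0.4  1.5  4.6] 17.8917
[ 0.84809294 -0.08716424  0.08205421] [-1.6  0.6  4.5]
```

```bash
python3 - <<'E'
from h import *
d=np.radians; th=d(29.9)
hit=ctrl.move_l(ap(th,.258,0,.072),v=.015,contact_N=18)
print(hit,sensors.get_tcp_pos(),sensors.get_force().round(1))
ctrl.move_l(ap(th,.258,0,.15),v=.1)
im=cams.capture('top');cv2.imwrite('pics/t7f.png',im[:,:,::-1])
ctrl.move_l(ap(th,.30,-.12,.25),v=.2)
ctrl.reach([.55,.05,.35],ori(th))
im=cams.capture('top');cv2.imwrite('pics/t8f.png',im[:,:,::-1]);overlay(im,'t8o.png',340,145,100,75,8,(45,30,15),29.9)
im=cams.capture('side');cv2.imwrite('pics/s8f.png',im[:,:,::-1]);crop('side',370,270,100,75,8,'s8.png',im)
print(sensors.get_time_s())
E
python3 meas.py t8f.png 30|tail -8
```

```text
True [ 0.84903282 -0.0880984   0.08204969] [-1.3 -0.1  5.9]
21.6
0.119 (np.float64(30.33), 160.5)
0.122 (np.float64(30.3), 166.4)
0.131 (np.float64(30.02), 34.2)
0.134 (np.float64(30.07), 32.9)
0.137 (np.float64(30.16), 41.1)
0.14 (np.float64(30.25), 46.7)
0.143 (np.float64(29.98), 44.2)
slot [(np.float64(29.87), 110.0), (np.float64(30.12), 129.4)]
```

View pics/t8o.png

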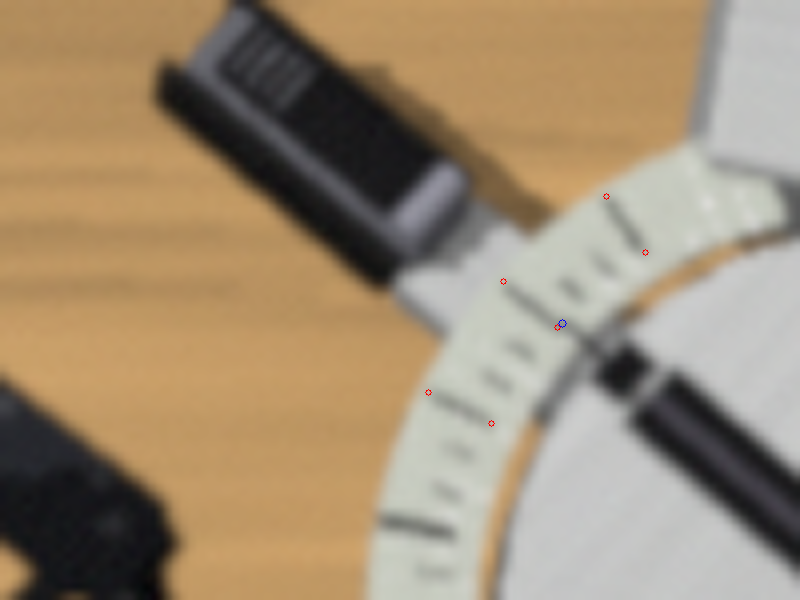

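View pics/s8.png

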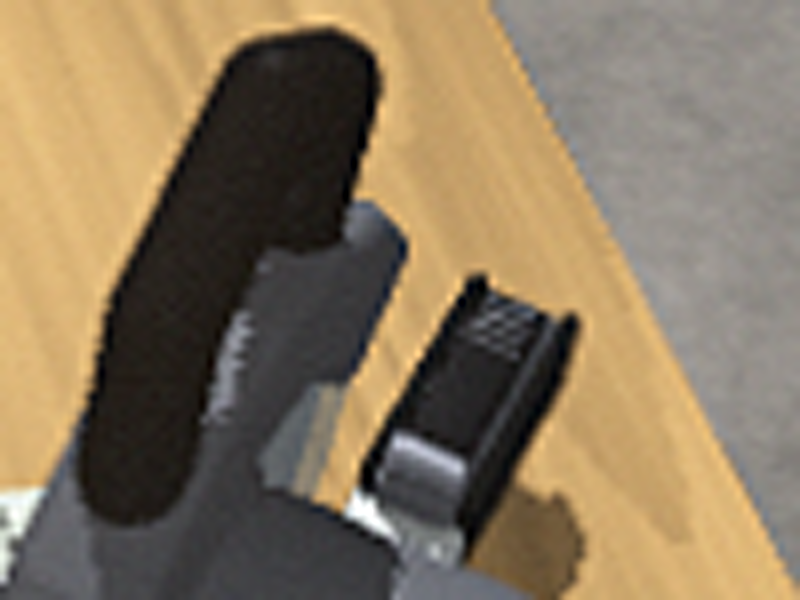

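Run:
```python
from h import *
workorder.finish_job(); print(sensors.get_time_s(),sensors.get_force().round(1))
```

```text
the job is handed in; nothing more can be done
the job is handed in; nothing more can be done
```

The saw is set to the 30° mark with the clamp paddle down, and I've handed the job in. I pushed the right grip with closed fingers until the pointer stood on the left 30° mark, backed off, pressed the paddle down, then moved clear.

- **Mitre angle:** after the press, with the robot clear, the pointer read about 30.0–30.2° and the mark 29.9° on the same measure. Before the press the pointer read about 29.8°. The shadows had changed between those pictures, so the shift is within measurement noise.
- **Clamp paddle:** two presses, stopping at force rises of 14 N and 18 N, ended at the same fingertip height of 82 mm. That fits the paddle being at its stop, allowing for the tilted fingertip. Both cameras show it lying flat along the handle.
- **Other limits:** the last camera and clock readings were at 21.6 s. The robot never went near the glue bottle, offcut, square or tape measure. I saw nothing moved in the pictures, but I did not measure their positions.

No check failed.

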